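# Start the workshop dust extraction from its switch boxes

## Robot

A 7-joint arm with a two-finger parallel gripper is mounted at the origin on the work surface. World frame = base frame: x ahead of the robot, y to its left, z up, the work surface at z = 0. Lengths are in m, angles in rad, forces in N, time in s.
With the tool pointing down it reaches from about 0.425 to 0.925 m from the base axis. Payload 6.8 kg.
Tool frame: the origin (TCP) lies at the very end of the fingers, on their centre line; the grasp point (between the pads) lies 19 mm behind it; z points along the fingers, x is the direction in which the jaws open and shut, and the axes are right-handed (so a half turn about z gives the same grasp; the last joint's range is limited). The gripper opens to 88 mm and grips with 3 to 60 N. Pads are 20 mm wide; open, the fingers measure 115 mm over their backs; the gripper's body (75 mm by 178 mm) begins 61 mm behind the grasp point.
Start: joints at [-1.448, 0.477, 0.022, 1.555, -0.011, 1.109, -0.083], TCP at [0.154, 0.657, 0.223] pointing down, gripper open.
Joint ranges: [-2.96, 2.96], [-0.34, 2.1], [-1.41, 1.46], [0.24, 2.44], [-1.37, 4.51], [0.17, 1.92], [-2.96, 2.96]. Speed limits (rad/s): [2.39, 2.39, 3.14, 3.14, 3.14, 3.14, 3.14].

## Interface

Orientations are given as a unit quaternion [x, y, z, w].
In Python, from station import manip, read_camera, camera_params gives the robot as it stands.
- The arm moves only by the tool send_rows, never from a script. Its argument "deltas" is a list of rows, each a list of 5 numbers: the shift along the world's x, y, z in cm, then the turn about the world's z in degrees, then the opening, from 0 (shut) to 1 (fully open). A call has 1 to 10 rows; each row is the pose to reach, as a shift and turn from the pose measured when the call began; what a row does not reach only later rows make up. A row lasts 1/12 s, in which the tool goes at most 41.7 mm and 7.16 degrees, less where a joint would pass 70% of its speed; a pose out of reach is approached as far as the arm can. A call with a gripper value outside its range is refused whole. The fingers move at their own pace and stop on an object; the grip force is fixed at half the most. Time passes only in rows, so rows that repeat a pose let the fingers close. It gives the time, the measured TCP pose, the force and the opening at its end, in the units of the state.
- manip.state(): the state, without advancing time (a new reading comes with each control period).
- read_camera(name): name is "scene" or "top" or "wrist"; returns the picture (480x640x3 uint8, red, green, blue); there is no depth.
- camera_params(name): a dict with "fx", "fy", "cx", "cy" (pixels), "rvec" (rotation vector, rad) and "tvec" (3), from world to camera coordinates, as OpenCV has them. Camera axes: x right, y down, z forward; pixel columns grow to the right and rows downward; lengths in m; the calibration is good to about 2 mm. A picture is of the moment at which its call begins: read the wrist's pose just before it. camera_params takes no time and is no camera call; for the wrist camera it gives the pose at the moment of the call.
- manip.close_job(): hands the job in, once; it reports no verdict.
The state is a dict: "time": time; "joint_pos": joint angles; "qvel": joint speeds; "joint_torque": joint torques, N m; "position": TCP position; "tcp_rot": TCP orientation; "contact_force": force on the tool from outside, world axes, zero at the start; "ft_torque": the same for the moment, N m; "gripper_width": opening from 0.0 (shut) to 1.0 (fully open).
Only numpy, scipy, OpenCV 4.12 (cv2) and the standard library are available. Lean on these libraries where they do the work, as an engineer would, in place of code of your own. Each camera call takes 0.05 s, during which the arm holds its last target.

## Task

Start the dust extraction before sawing, with the closed fingers only and pressing from above: first press the raised end of the big rocker until it is fully tipped over, then push the big square key fully home so that it stays in, and last press the small flat round button fully down for a moment and let it come back up. Press nothing out of this order, leave the domed mushroom stop alone, and do not lift, tip or shove any of the boxes or the things lying around them.

Things in the scene. Friction and masses are not known exactly. Their poses are not given: they have to be found in the camera images.
- rocker_box: Loose grey housing on rubber feet, about 0.7 kg, 110 x 70 x 45 mm high; origin at the centre of its underside on the bench. Carries on top a large white rectangular rocker (76 x 38 mm, hinged along the box's y axis through a point 56 mm above the bench). The rocker's raised end is the on end, towards the box's +x; a thin dark line crosses the rocker on that half, 22 mm from the hinge. May stand at any yaw.
- rocker_on_end (a point): The point to press on the rocker: on its top face, 31 mm from the hinge towards the on end, on the rocker's middle line. Moves with the rocker; at the start it is the raised end, about 70 mm above the bench, and it goes down about 11 mm to the stop. It then stays clear above the housing.
- rocker (a joint): Rocker angle, rad: 0 to 0.06 = off (start, on end raised), 0.36 = fully on at its stop. It takes about 3 N at the marked point (more nearer the hinge) and stays where it is left.
- key_box: Loose grey housing on rubber feet, about 0.7 kg, 80 x 80 x 45 mm high; origin at the centre of its underside. Carries a large square white key.
- key_top (a point): Centre of the top of the square latching key, 44 x 44 mm, facing up, about 63 mm above the bench at the start; 8 mm lower when home (still above its 49 mm high surround).
- key (a joint): Travel of the square key downwards, m: 0 to 0.001 at the start, 0.008 = fully home. It takes about 5 N and stays where it is pushed; it does not spring back.
- start_box: Loose grey housing on rubber feet, about 0.7 kg, 70 x 70 x 45 mm high; origin at the centre of its underside. Carries a small flat round white button in a steel collar.
- start_top (a point): Centre of the flat top of the round start button, 28 mm across, facing up, 62 mm above the bench at rest; its collar is 50 mm high and 42 mm across.
- start (a joint): Travel of the round button downwards, m: 0 = up, 0.006 = fully down (needs about 5 N). A spring brings it back up.
- stop_box: Loose grey housing on rubber feet, about 0.7 kg, 70 x 70 x 45 mm high; origin at the centre of its underside. Carries the domed white mushroom stop. Not part of the job: leave it alone.
- stop_top (a point): Top of the domed mushroom stop, 50 mm across on a thin stem, 76 mm above the bench. Must not be pressed.
- stop (a joint): Travel of the mushroom stop downwards, m: 0 = up (start), 0.005 = fully pressed (10 N).
- glue: White glue bottle, 48 mm across, 105 mm high, standing; origin under its centre. Bystander.
- wrench: Steel wrench, 150 mm long, lying along its x; origin at its underside at mid-length. Bystander.
- sander: Cork and rubber sanding block, 90 x 55 x 38 mm; origin at the centre of its underside. Bystander.
- offcut: Pale wood offcut, 120 x 50 x 22 mm; origin at the centre of its underside. Bystander.
- can: Plain metal can, 66 mm across, 110 mm high, standing; origin under its centre. Bystander.
- driver: Screwdriver, 190 mm long, lying along its x; origin at its underside at mid-length. Bystander.

How it is judged:
By the outcome, as a careful person would: the job done as asked, in the order asked, and still so for the second after the job is handed in, with the robot touching nothing.
It also fails if it takes over 56 s, if anything falls off the work surface, if the arm or the gripper's body presses on something with over 40 N, if the wrist force passes 120 N, or if a joint passes its speed limit or range.

## Working session

There is one attempt and no reset: what is moved stays moved. The work goes in short steps, Python scripts to look and compute and a tool call to move; the robot and the scene stay as the last step left them, time stands still between calls to the robot, and variables do not carry over. Pictures are saved under pics/ and viewed, and the job is handed in when it is done.

Besides the shell and the picture viewer there is one more tool, called after ">>>" as a command line: name --pt "numbers of a row" for each row, then --argument value for the rest. send_rows: Moves the arm, as the interface text tells. Its arguments: {"type":"object","properties":{"deltas":{"type":"array"}},"required":["deltas"]}

```bash
mkdir -p pics; ls; python3 - <<'E'
from station import manip, read_camera, camera_params
import cv2
for n in ["top","scene","wrist"]:
    p=camera_params(n); print(n,p)
    cv2.imwrite(f"pics/{n}0.png",read_camera(n)[:,:,::-1])
s=manip.state(); print(s)
E
```

```text
pics
top {'fx': 436.3146642139207, 'fy': 436.3146642139207, 'cx': 325.49458694136854, 'cy': 235.7303305486607, 'rvec': array([ 2.13003438, -2.10804073,  0.20021268]), 'tvec': array([-0.00634911,  0.51324977,  0.8611397 ])}
scene {'fx': 477.146441030969, 'fy': 477.146441030969, 'cx': 314.0642568162563, 'cy': 226.39348366282695, 'rvec': array([ 2.03369183,  1.64591374, -0.54535563]), 'tvec': array([-0.11426377, -0.3640368 ,  1.46693202])}
wrist {'fx': 365.91305476680805, 'fy': 365.91305476680805, 'cx': 314.4856004307602, 'cy': 235.02063297366078, 'rvec': array([-2.27728937, -1.80703761, -0.2552906 ]), 'tvec': array([-0.67508519, -0.03561109,  0.38979759])}
{'time': 0.15, 'joint_pos': array([-1.44810678,  0.47761651,  0.02234755,  1.55619678, -0.01151479,
        1.10928445, -0.08311925]), 'qvel': array([-0.00012583, -0.00345071, -0.00098722, -0.00325705, -0.00131002,
       -0.00037519,  0.0016602 ]), 'joint_torque': array([ 2.69583048e-03, -5.83296633e+01,  1.53672639e+00, -2.72876161e+01,
       -5.42166643e-02,  1.45003808e-02,  8.31331249e-05]), 'position': array([0.15430155, 0.65666163, 0.2219125 ]), 'tcp_rot': array([ 7.83822035e-01,  6.20985140e-01, -5.12943882e-04,  4.59391411e-04]), 'contact_force': array([0.19232809, 0.25543992, 0.0054245 ]), 'ft_torque': array([ 0.01642038,  0.04349741, -0.02654276]), 'gripper_width': 1.000890948669548}
```

View pics/top0.png

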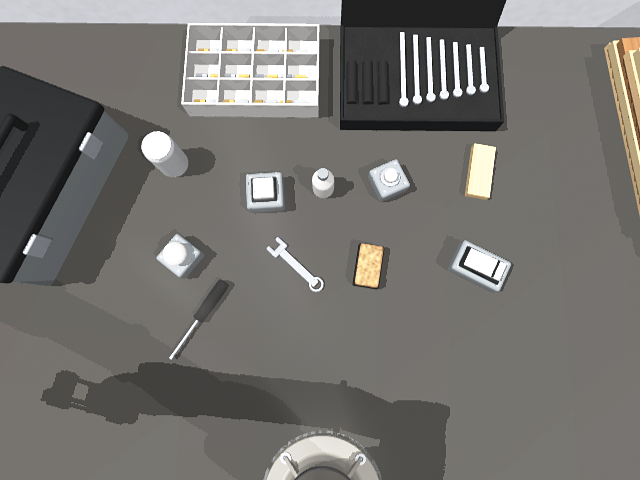

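View pics/scene0.png

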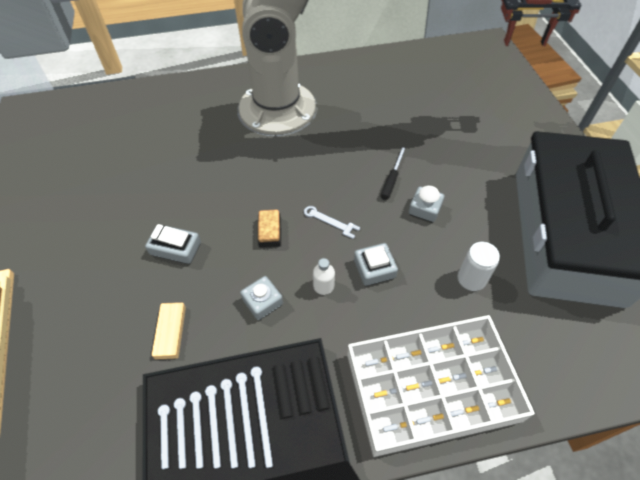

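View pics/wrist0.png

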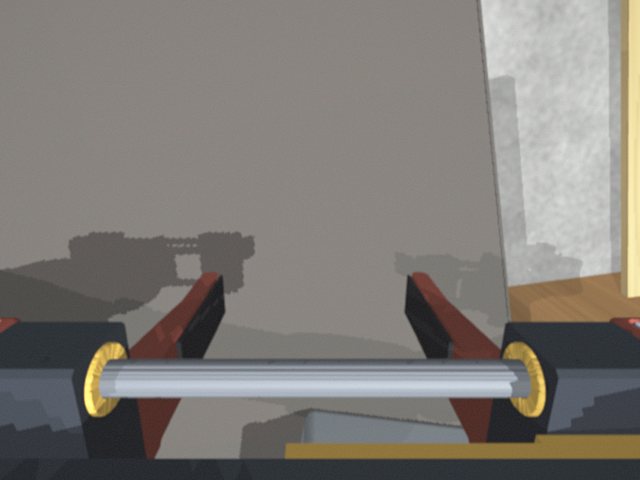

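```bash
cat > h.py <<'E'
import numpy as np, cv2
from station import manip, read_camera, camera_params
def cam(n):
    p=camera_params(n); K=np.array([[p['fx'],0,p['cx']],[0,p['fy'],p['cy']],[0,0,1]]); R=cv2.Rodrigues(p['rvec'])[0]
    return K,R,np.array(p['tvec'])
def proj(n,P,c=None):
    K,R,t=c or cam(n); q=(R@np.atleast_2d(P).T).T+t; q=q@K.T; return q[:,:2]/q[:,2:]
def ray(n,uv,z,c=None):
    K,R,t=c or cam(n); uv=np.atleast_2d(uv).astype(float); d=np.c_[uv,np.ones(len(uv))]@np.linalg.inv(K).T@R
    C=-R.T@t; return C+d*((z-C[2])/d[:,2])[:,None]
def tri(uvs):
    A=[];b=[]
    for n,uv in uvs:
        K,R,t=cam(n); d=R.T@np.linalg.inv(K)@np.array([*uv,1.]); d/=np.linalg.norm(d); C=-R.T@t
        M=np.eye(3)-np.outer(d,d); A.append(M); b.append(M@C)
    X=np.linalg.lstsq(np.vstack(A),np.hstack(b),rcond=None)[0]
    return X
E
python3 - <<'E'
from h import *
for n in ["top","scene","wrist"]:
    K,R,t=cam(n); print(n,-R.T@t); print(proj(n,[[0,0,0],[.154,.657,.223],[0,0,.3]]))
for nm,a,b in [("rocker",(484,263),(171,238)),("key",(263,187),(376,259)),("start",(390,176),(261,291)),("stop",(179,250),(428,193))]:
    print(nm,tri([("top",a),("scene",b)]))
for n,s in [("top",[(240,420,145,300),(440,520,230,300)]),("scene",[(135,290,215,320),(340,410,235,290)])]:
    im=cv2.imread(f"pics/{n}0.png")
    out=[]
    for x0,x1,y0,y1 in s:
        c=im[y0:y1,x0:x1]; f=min(800/c.shape[1],290/c.shape[0]); c=cv2.resize(c,None,fx=f,fy=f,interpolation=cv2.INTER_CUBIC)
        out.append(cv2.copyMakeBorder(c,0,5,0,800-c.shape[1],cv2.BORDER_CONSTANT)); print(n,x0,y0,f)
    cv2.imwrite(f"pics/{n}zoom.png",np.vstack(out))
E
```

```text
top [ 0.339632   -0.00511996  0.94321318]
[[ 322.27767658  495.77919456]
 [-102.84727844  438.19048489]
 [ 320.02346895  586.86406463]]
scene [ 1.15185174 -0.10745275  0.97936716]
[[276.89787703 107.9838648 ]
 [523.71663234  43.40875634]
 [267.68326279  16.26856504]]
wrist [0.08093923 0.67530307 0.38278629]
[[ -319.41605711   201.6092032 ]
 [  312.65916735   292.90478341]
 [-2116.0684261    408.85780691]]
rocker [ 0.45919414 -0.32520807  0.05205074]
key [0.61763769 0.13326608 0.05008256]
start [ 0.64420549 -0.1361015   0.05234369]
stop [0.47687904 0.29869537 0.0740406 ]
top 240 145 1.8709677419354838
top 440 230 4.142857142857143
scene 135 215 2.761904761904762
scene 340 235 5.2727272727272725
```

View pics/topzoom.png

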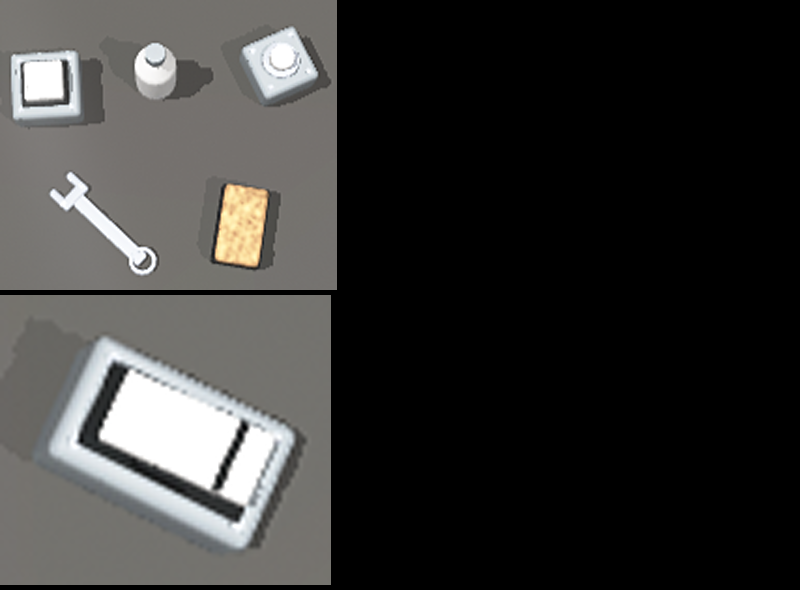

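View pics/scenezoom.png

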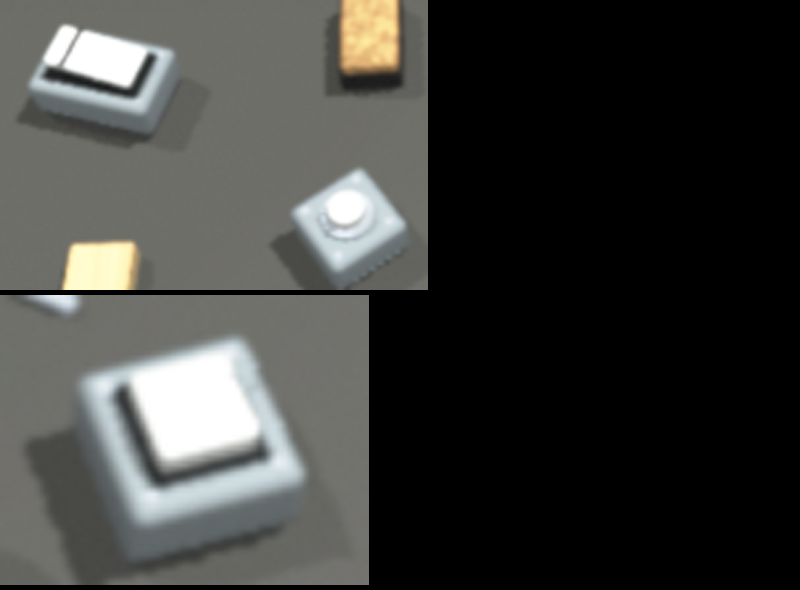

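```bash
python3 - <<'E'
from h import *
def blobs(n,box,th):
    im=cv2.imread(f"pics/{n}0.png").min(2); x0,x1,y0,y1=box
    m=(im[y0:y1,x0:x1]>th).astype(np.uint8)
    N,l,st,ce=cv2.connectedComponentsWithStats(m,connectivity=4)
    for i in range(1,N):
        if st[i,4]>25:
            pts=np.argwhere(l==i)[:,::-1].astype(np.float32)
            r=cv2.minAreaRect(pts); yield st[i,4],ce[i]+[x0,y0],cv2.boxPoints(r)+[x0,y0]
for nm,bt,bs,z,th in [("rocker",(440,520,230,300),(135,210,215,275),.065,235),("key",(240,290,165,215),(340,410,235,290),.063,235),("start",(365,415,155,205),(235,290,270,325),.062,235),("stop",(150,210,225,280),(405,450,175,225),.07,235)]:
    for n,b in(("top",bt),("scene",bs)):
        for a,c,bx in blobs(n,b,th):
            P=ray(n,bx,z); print(nm,n,a,c.round(1),ray(n,c,z)[0].round(4),"sides",np.linalg.norm(np.diff(P,axis=0),axis=1).round(4),"yaw",np.degrees(np.arctan2(*(P[2]-P[1])[1::-1])).round(1))
E
```

```text
rocker top 525 [480.5 261.9] [ 0.4595 -0.3155  0.065 ] sides [0.0375 0.0584 0.0373] yaw -114.8
rocker top 122 [499.4 270.6] [ 0.4421 -0.3526  0.065 ] sides [0.0373 0.0132 0.0373] yaw -117.1
rocker scene 74 [156.4 231. ] [ 0.4418 -0.3536  0.065 ] sides [0.0386 0.0141 0.0384] yaw 46.1
rocker scene 346 [172.8 235.6] [ 0.4636 -0.316   0.065 ] sides [0.0398 0.066  0.039 ] yaw 59.5
key top 384 [262.5 187.2] [0.6131 0.1324 0.063 ] sides [0.0401 0.0438 0.0398] yaw -178.1
key scene 317 [376.5 255.3] [0.616  0.1336 0.063 ] sides [0.0459 0.046  0.0448] yaw -0.8
start top 200 [389.5 176.3] [ 0.64   -0.1349  0.062 ] sides [0.0339 0.0376 0.0337] yaw 178.8
start scene 131 [260.  289.2] [ 0.6449 -0.136   0.062 ] sides [0.0285 0.0273 0.0281] yaw 31.4
stop top 411 [172.9 253.3] [0.47   0.3074 0.07  ] sides [0.0457 0.0453 0.0454] yaw -118.0
stop scene 210 [429.8 193.1] [0.4746 0.3093 0.07  ] sides [0.0432 0.0455 0.0425] yaw 41.8
```

The top picture shows the rocker's end piece past the dark line at pixel (499,271), the key at (263,187), the start button at (390,176) and the stop at (176,252). Triangulated positions agree within about 5 mm and the measured sizes fit. I'll close the fingers and move around the base at height towards the rocker.

>>> send_rows --pt "2.7 -2 0 -4 0" --pt "5.4 -4 0 -8 0" --pt "8 -6 0 -12 0" --pt "10.7 -8 0 -16 0" --pt "13.3 -10 0 -20 0" --pt "16 -12 0 -24 0" --pt "18.7 -14 0 -27 0" --pt "21.3 -16 0 -30 0" --pt "24 -18 0 -33 0" --pt "26.6 -20 0 -35 0"

```text
time: 0.98
position: [0.4214, 0.4554, 0.2218]
tcp_rot: [0.935, 0.355, -0.001, 0.0]
contact_force: [0.8, -0.4, -0.1]
gripper_width: 0.273
```

>>> send_rows --pt "1.6 -3.4 0 -4 0" --pt "3.2 -6.7 0 -8 0" --pt "4.8 -10 0 -12 0" --pt "6.4 -13.4 0 -16 0" --pt "8 -16.8 0 -20 0" --pt "9.6 -20.1 0 -24 0" --pt "11.2 -23.5 0 -28 0" --pt "12.8 -26.8 0 -32 0" --pt "14.4 -30 0 -36 0" --pt "16 -33.5 0 -40 0"

```text
time: 1.82
position: [0.5817, 0.1193, 0.2217]
tcp_rot: [1.0, 0.013, -0.001, -0.0]
contact_force: [-0.9, 0.3, -0.3]
gripper_width: 0.004
```

>>> send_rows --pt "-0.5 -3.5 0 -2 0" --pt "-1 -7 0 -4 0" --pt "-1.5 -10.5 0 -7 0" --pt "-2 -14 0 -10 0" --pt "-3 -17.5 0 -13 0" --pt "-4 -21 0 -16 0" --pt "-5 -24.5 0 -19 0" --pt "-6 -28 0 -22 0" --pt "-7 -31 0 -25 0" --pt "-8 -34 0 -27 0"

```text
time: 2.65
position: [0.5007, -0.2223, 0.2217]
tcp_rot: [0.975, -0.222, -0.001, -0.0]
contact_force: [0.1, 0.2, -0.0]
gripper_width: 0.005
```

>>> send_rows --pt "-1.5 -3.3 0 0 0" --pt "-3 -6.6 0 0 0" --pt "-4.5 -9.9 -3 0 0" --pt "-6 -13.2 -6 0 0" --pt "-6 -13.2 -9 0 0" --pt "-6 -13.2 -11 0 0" --pt "-6 -13.2 -12 0 0"

```text
time: 3.23
position: [0.4385, -0.3539, 0.0987]
tcp_rot: [0.975, -0.223, -0.003, -0.001]
contact_force: [-0.1, 0.2, -0.0]
gripper_width: 0.008
```

```bash
python3 - <<'E'
from h import *
for n in ("wrist","top","scene"):
    s=manip.state();P=s['position'];print(n,P,proj(n,P),proj(n,[[.442,-.3525,.07]]))
    im=read_camera(n)[:,:,::-1].copy(); 
    if n!="wrist":
        x0,y0=(430,200) if n=="top" else (120,160)
        im=cv2.resize(im[y0:y0+120,x0:x0+130],None,fx=4,fy=4)
    cv2.imwrite(f"pics/{n}1.png",im)
E
```

```text
wrist [ 0.43848072 -0.35386904  0.09868964] [[312.62439125 296.8593814 ]] [[317.85569131 269.46544174]]
top [ 0.43890854 -0.35304309  0.09832575] [[506.40562943 270.34628265]] [[500.31641052 270.40129527]]
scene [ 0.43995685 -0.35330516  0.10017904] [[152.10156233 221.520896  ]] [[156.20591709 229.73712003]]
```

View pics/wrist1.png

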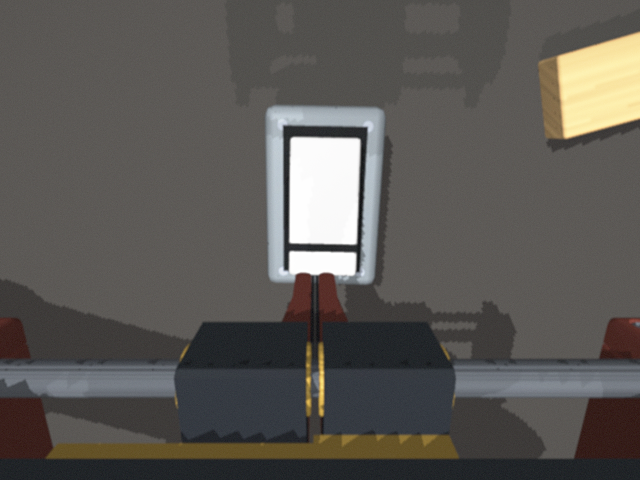

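View pics/scene1.png

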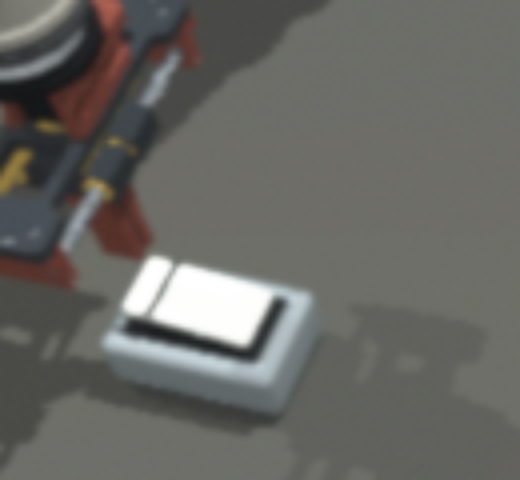

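```bash
python3 - <<'E'
from h import *
print(manip.state()['position'], ray("wrist",[(323,262),(323,247),(322,275)],.070), ray("wrist",[(323,247)],.067))
E
```

```text
[ 0.44099608 -0.35380775  0.10165056] [[ 0.44865526 -0.35074878  0.07      ]
 [ 0.45241972 -0.3427533   0.07      ]
 [ 0.44480661 -0.35759401  0.07      ]] [[ 0.45205419 -0.34366759  0.067     ]]
```

>>> send_rows --pt "0.4 0 -1 0 0" --pt "0.4 0 -2 0 0" --pt "0.4 0 -2.6 0 0" --pt "0.4 0 -3 0 0" --pt "0.4 0 -3.3 0 0" --pt "0.4 0 -3.6 0 0"

```text
time: 3.88
position: [0.4447, -0.3542, 0.0657]
tcp_rot: [0.975, -0.222, -0.001, -0.0]
contact_force: [-1.7, -1.1, 2.8]
gripper_width: 0.004
```

Contact, at about 3 N as expected. Continuing down slowly.

>>> send_rows --pt "0 0 -0.2 0 0" --pt "0 0 -0.4 0 0" --pt "0 0 -0.5 0 0" --pt "0 0 -0.6 0 0" --pt "0 0 -0.6 0 0"

```text
time: 4.3
position: [0.4443, -0.3553, 0.0599]
tcp_rot: [0.975, -0.223, -0.001, 0.0]
contact_force: [-3.6, -2.7, 4.7]
gripper_width: 0.003
```

>>> send_rows --pt "0 0 -0.1 0 0" --pt "0 0 -0.2 0 0" --pt "0 0 -0.2 0 0" --pt "0 0 -0.2 0 0"

```text
time: 4.63
position: [0.4443, -0.3555, 0.0593]
tcp_rot: [0.975, -0.223, -0.001, -0.0]
contact_force: [-4.9, 1.1, 17.4]
gripper_width: 0.006
```

At the stop (17 N). Lifting straight up and checking.

>>> send_rows --pt "0 0 1 0 0" --pt "0 0 4 0 0" --pt "0 0 8 0 0" --pt "0 0 12 0 0" --pt "2 4 12.5 4 0" --pt "4 8 12.5 8 0" --pt "6 11 12.5 12 0" --pt "8 14.5 12.5 16 0" --pt "9 18 12.5 20 0" --pt "10 21.5 12.5 25 0"

```text
time: 5.47
position: [0.5453, -0.1375, 0.1845]
tcp_rot: [1.0, -0.004, -0.0, -0.0]
contact_force: [1.4, -1.0, 0.5]
gripper_width: 0.006
```

```bash
python3 - <<'E'
from h import *
o=[]
for n,x0,y0 in(("top",430,215),("scene",120,200)):
    im=read_camera(n)[:,:,::-1].copy(); cv2.imwrite(f"pics/{n}2full.png",im)
    a=cv2.imread(f"pics/{n}0.png")
    o.append(np.hstack([cv2.resize(q[y0:y0+80,x0:x0+95],None,fx=4,fy=3.6,interpolation=cv2.INTER_CUBIC) for q in(a,im)]))
cv2.imwrite("pics/cmp2.png",np.vstack(o))
im=cv2.imread("pics/top2full.png").min(2)
for t in ("top0","top2full"):
    m=cv2.imread(f"pics/{t}.png").min(2)[230:300,440:520]; N,l,st,ce=cv2.connectedComponentsWithStats((m>235).astype(np.uint8),connectivity=4); print([(st[i,4],ce[i]+[440,230]) for i in range(1,N) if st[i,4]>25])
E
```

```text
[(np.int32(525), array([480.49714286, 261.88571429])), (np.int32(122), array([499.40163934, 270.6147541 ]))]
[(np.int32(63), array([497.07936508, 273.87301587]))]
```

View pics/cmp2.png

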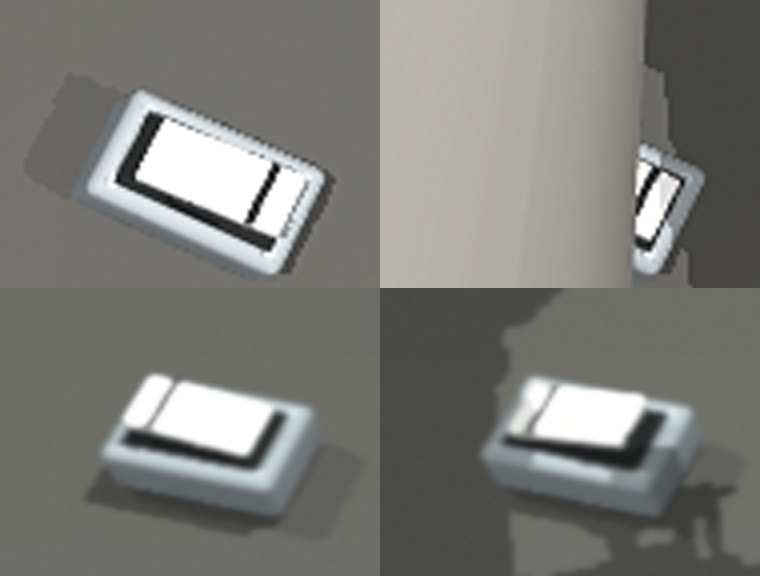

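View pics/top2full.png

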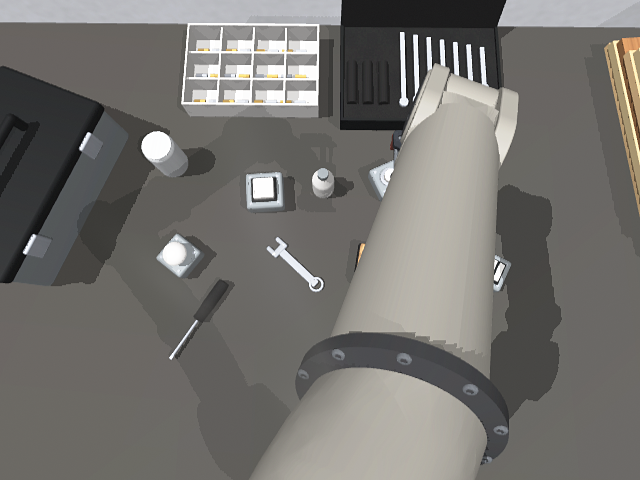

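```bash
python3 - <<'E'
from h import *
d=np.array([-.42,-.907,0]); h=np.array([.4583,-.3241,.056])
for a in(.18,.12,.06,0,-.06,-.12,-.18):
    e=np.array([np.cos(a)*d[0],np.cos(a)*d[1],np.sin(a)]); n=np.array([-np.sin(a)*d[0],-np.sin(a)*d[1],np.cos(a)])
    print(a,proj("scene",[h-.038*e+.0084*n,h+.022*e+.0084*n,h+.038*e+.0084*n]).round(1).tolist())
E
```

```text
0.18 [[185.5, 239.2], [160.9, 232.1], [154.3, 230.2]]
0.12 [[185.2, 238.6], [160.7, 232.3], [154.2, 230.7]]
0.06 [[184.8, 238.0], [160.6, 232.6], [154.2, 231.2]]
0 [[184.4, 237.4], [160.6, 232.9], [154.3, 231.7]]
-0.06 [[184.0, 236.9], [160.5, 233.2], [154.4, 232.2]]
-0.12 [[183.5, 236.3], [160.6, 233.5], [154.5, 232.7]]
-0.18 [[182.9, 235.7], [160.6, 233.8], [154.8, 233.3]]
```

The scene view shows the rocker tipped: its off end moved by (-2.4,-4.2) px and full travel predicts (-2.6,-3.5). The box hasn't moved. Next is the key.

>>> send_rows --pt "1 3.5 0 0 0" --pt "2 7 0 0 0" --pt "3 10.5 0 0 0" --pt "4 14 0 0 0" --pt "5 17.5 0 0 0" --pt "6 21 0 0 0" --pt "7 24.5 0 0 0" --pt "7 27 0 0 0" --pt "7 27 -4 0 0" --pt "7 27 -8 0 0"

```text
time: 6.4
position: [0.6188, 0.1414, 0.105]
tcp_rot: [1.0, 0.002, 0.002, -0.003]
contact_force: [0.6, 0.1, -0.4]
gripper_width: 0.004
```

```bash
python3 - <<'E'
from h import *
for n in ("wrist","top"):
    c=cam(n); s=manip.state();P=s['position'];print(n,P,proj(n,P,c),proj(n,[[.6145,.133,.063]],c))
    im=read_camera(n)[:,:,::-1].copy(); cv2.imwrite(f"pics/{n}3.png",im)
    if n=="wrist":
        m=(im.min(2)>235).astype(np.uint8); N,l,st,ce=cv2.connectedComponentsWithStats(m); 
        for i in range(1,N):
            if st[i,4]>300: print(st[i],ce[i],ray(n,ce[i],.063,c))
E
```

```text
wrist [0.61875552 0.14141404 0.10497883] [[311.69895012 296.05300126]] [[304.7727667  278.44027286]]
[ 608  195   32  127 1476] [628.20325203 264.12195122] [[0.80639891 0.14288992 0.063     ]]
[ 250  211   94   94 1373] [278.26656956 237.61252731] [[0.59920474 0.15836766 0.063     ]]
[347 215  16  72 518] [356.34942085 245.56563707] [[0.64459587 0.15373717 0.063     ]]
[ 270  236   76   76 3452] [306.07242178 265.47769409] [[0.61528335 0.14125784 0.063     ]]
[  77  254  108  105 2822] [130.24663359 308.90857548] [[0.50771241 0.11252728 0.063     ]]
top [0.61229732 0.13870946 0.09551917] [[257.05338433 182.78042085]] [[262.23140543 186.59584748]]
```

View pics/wrist3.png

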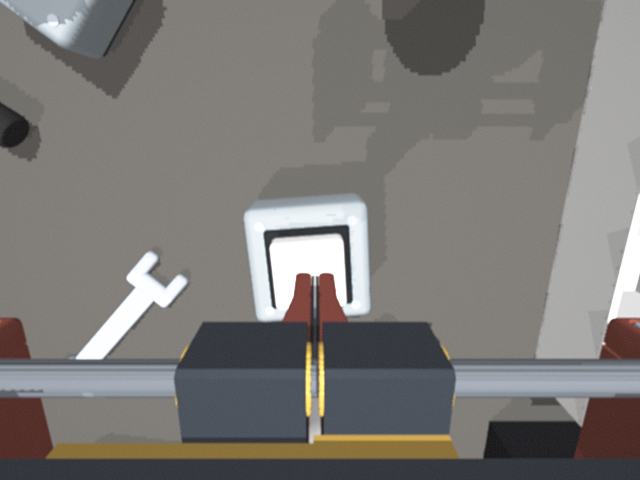

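View pics/top3.png

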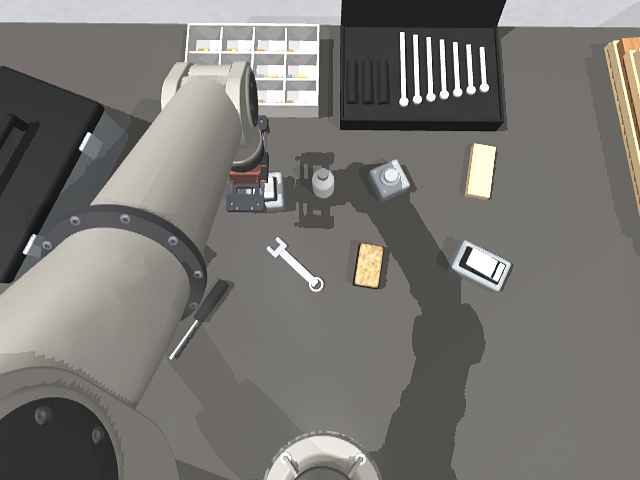

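```bash
python3 - <<'E'
from h import *
for i in range(3):
    s=manip.state();print(s['time'],s['position'],abs(s['qvel']).max()); read_camera("top")
E
```

```text
6.5 [0.6119694  0.13762398 0.09822494] 0.08231101619833452
6.55 [0.6143346  0.13718105 0.10163493] 0.06473548323063358
6.6 [0.61647422 0.13710906 0.10415496] 0.04191325501191328
```

>>> send_rows --pt "-0.1 -0.3 0 0 0" --pt "-0.1 -0.3 -1 0 0" --pt "-0.1 -0.3 -2 0 0" --pt "-0.1 -0.3 -3 0 0" --pt "-0.1 -0.3 -3.5 0 0" --pt "-0.1 -0.3 -3.5 0 0"

```text
time: 7.15
position: [0.6155, 0.134, 0.0688]
tcp_rot: [1.0, -0.0, -0.001, -0.002]
contact_force: [-0.3, -0.6, 0.3]
gripper_width: 0.008
```

>>> send_rows --pt "0 0 -0.4 0 0" --pt "0 0 -0.7 0 0" --pt "0 0 -1 0 0" --pt "0 0 -1.2 0 0" --pt "0 0 -1.4 0 0" --pt "0 0 -1.5 0 0" --pt "0 0 -1.5 0 0"

```text
time: 7.73
position: [0.6157, 0.134, 0.0553]
tcp_rot: [1.0, -0.001, -0.001, -0.002]
contact_force: [-5.2, -0.4, 15.4]
gripper_width: 0.007
```

>>> send_rows --pt "0 0 -0.2 0 0" --pt "0 0 -0.2 0 0" --pt "0 0 -0.2 0 0"

```text
time: 7.98
position: [0.6158, 0.134, 0.0553]
tcp_rot: [1.0, -0.001, -0.001, -0.003]
contact_force: [-7.1, -1.2, 20.0]
gripper_width: 0.001
```

The key is home: it stopped hard at z=55 mm with 20 N. Lifting and crossing to the start button, above the glue bottle.

>>> send_rows --pt "0 0 1 0 0" --pt "0 0 5 0 0" --pt "0 0 9 0 0" --pt "0 0 12.5 0 0" --pt "0.5 -3.5 12.5 0 0" --pt "1 -7.5 12.5 0 0" --pt "1.5 -11.5 12.5 0 0" --pt "2 -15.5 12.5 0 0" --pt "2.5 -18 12.5 0 0" --pt "2.5 -20 12.5 0 0"

```text
time: 8.82
position: [0.6412, -0.0699, 0.1806]
tcp_rot: [1.0, -0.002, -0.001, -0.002]
contact_force: [0.3, 0.0, -0.5]
gripper_width: 0.003
```

>>> send_rows --pt "0 -2 0 0 0" --pt "0 -4 0 0 0" --pt "0 -6 0 0 0" --pt "0.2 -7.1 0 0 0" --pt "0.2 -7.1 -3 0 0" --pt "0.2 -7.1 -6 0 0" --pt "0.2 -7.1 -8 0 0" --pt "0.2 -7.1 -8 0 0" --pt "0.2 -7.1 -8 0 0" --pt "0.2 -7.1 -8 0 0"

```text
time: 9.65
position: [0.6442, -0.141, 0.102]
tcp_rot: [1.0, -0.002, 0.0, -0.002]
contact_force: [0.2, -0.2, 1.1]
gripper_width: 0.004
```

```bash
python3 - <<'E'
from h import *
for n in ("wrist","top","scene"):
    c=cam(n); s=manip.state();P=s['position'];print(n,P,proj(n,P,c),proj(n,[[.643,-.137,.062]],c))
    im=read_camera(n)[:,:,::-1].copy(); cv2.imwrite(f"pics/{n}4.png",im)
    if n=="wrist": print(ray(n,[(320,260),(320,250)],.062,c))
a,b=[cv2.resize(cv2.imread(f"pics/{f}.png")[165:215,240:290],None,fx=7,fy=7) for f in("top0","top4")]
c,d=[cv2.resize(cv2.imread(f"pics/{f}.png")[230:280,350:400],None,fx=4,fy=4) for f in("scene0","scene4")]
cv2.imwrite("pics/cmp4.png",np.vstack([np.hstack([a,b]),np.hstack([c,d,np.zeros((200,300,3),np.uint8)])]))
E
```

```text
wrist [ 0.64421074 -0.14099311  0.10200344] [[311.70612679 296.08775564]] [[310.07741347 259.83591707]]
[[ 0.64878957 -0.13712165  0.062     ]
 [ 0.64878459 -0.13097551  0.062     ]]
top [ 0.64450064 -0.14111536  0.10247017] [[395.35017446 167.76163222]] [[390.4554534  174.99915782]]
scene [ 0.64451305 -0.14110167  0.10256878] [[255.48091522 280.2868572 ]] [[259.42238422 288.50582092]]
```

View pics/wrist4.png

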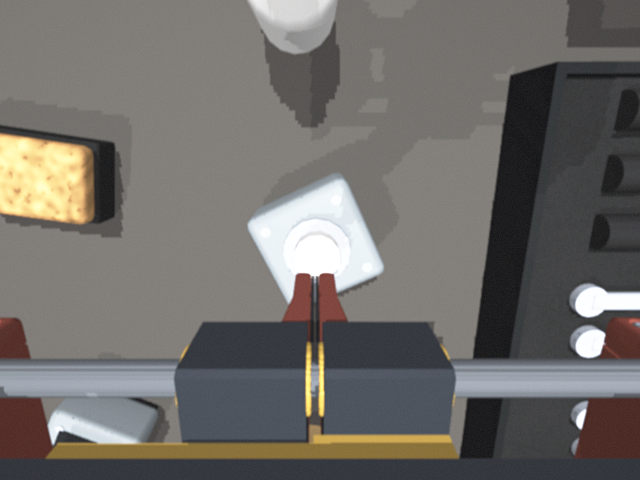

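View pics/cmp4.png

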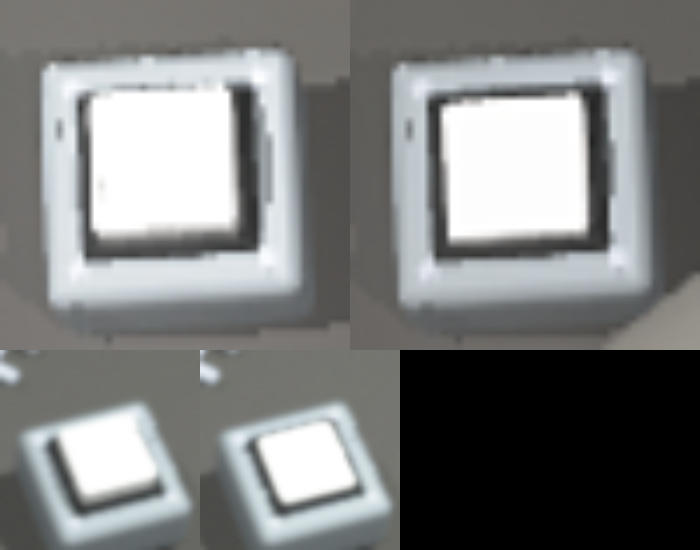

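View pics/scene4.png

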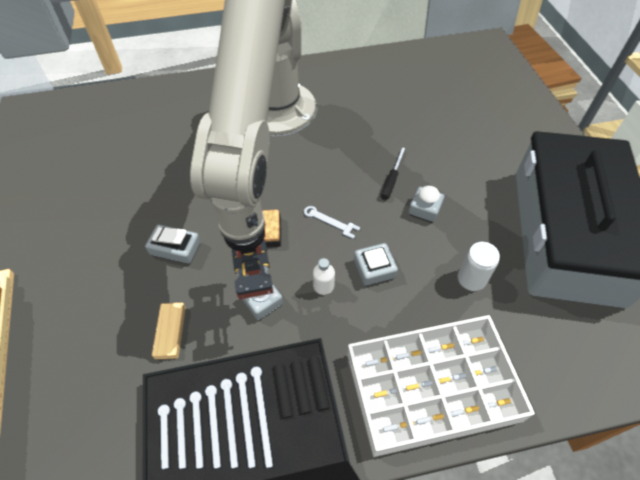

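The key sits flush and its box is unmoved. In the wrist view the round button is centred at (317,254), about 5 mm towards +y from the fingers. Correcting for that and descending.

>>> send_rows --pt "0 0.5 0 0 0" --pt "0 0.5 -1 0 0" --pt "0 0.5 -2 0 0" --pt "0 0.5 -3 0 0" --pt "0 0.5 -3.5 0 0" --pt "0 0.5 -3.5 0 0"

```text
time: 10.3
position: [0.6429, -0.1359, 0.0652]
tcp_rot: [1.0, -0.002, -0.001, -0.002]
contact_force: [0.6, -0.4, -0.1]
gripper_width: 0.003
```

```bash
python3 - <<'E'
from h import *
print(manip.state()['position'])
o=[]
for n,x0,y0 in(("scene",220,240),("wrist",230,170)):
    im=read_camera(n)[:,:,::-1]; o.append(cv2.resize(im[y0:y0+90,x0:x0+90] if n=="scene" else im[y0:y0+180,x0:x0+180],(400,400)))
cv2.imwrite("pics/pre5.png",np.hstack(o))
E
```

```text
[ 0.64287973 -0.13588522  0.06517516]
```

View pics/pre5.png

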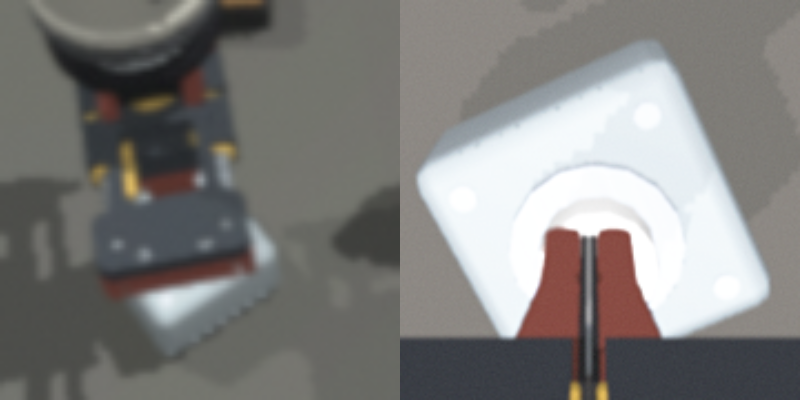

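>>> send_rows --pt "0.2 0.2 0 0 0" --pt "0.2 0.2 -0.3 0 0" --pt "0.2 0.2 -0.6 0 0" --pt "0.2 0.2 -0.8 0 0" --pt "0.2 0.2 -1 0 0" --pt "0.2 0.2 -1.1 0 0" --pt "0.2 0.2 -1.2 0 0" --pt "0.2 0.2 -1.2 0 0"

```text
time: 11.07
position: [0.6469, -0.1341, 0.0564]
tcp_rot: [1.0, -0.002, 0.001, -0.002]
contact_force: [-1.8, 1.5, 10.8]
gripper_width: 0.007
```

>>> send_rows --pt "0 0 -0.1 0 0" --pt "0 0 -0.2 0 0" --pt "0 0 -0.25 0 0" --pt "0 0 -0.25 0 0"

```text
time: 11.4
position: [0.6469, -0.1342, 0.0562]
tcp_rot: [1.0, -0.003, 0.001, -0.003]
contact_force: [-5.9, 3.1, 19.2]
gripper_width: 0.003
```

The button stopped hard at z=56 mm with 19 N, so it is fully down. Lifting straight up and moving clear.

>>> send_rows --pt "0 0 1 0 0" --pt "0 0 4 0 0" --pt "0 0 8 0 0" --pt "0 0 12 0 0" --pt "0 0 15 0 0" --pt "0 0 15 0 0"

```text
time: 11.9
position: [0.65, -0.1359, 0.2132]
tcp_rot: [1.0, -0.003, 0.006, -0.002]
contact_force: [0.7, -1.0, -0.0]
gripper_width: 0.001
```

>>> send_rows --pt "0 3.5 0 0 0" --pt "0 7 0 0 0" --pt "-0.5 10.5 0 0 0" --pt "-1 14 0 0 0" --pt "-1.5 17.5 0 0 0" --pt "-2 21 0 0 0" --pt "-3 24.5 0 0 0" --pt "-4 28 0 0 0" --pt "-5 31.5 0 0 0" --pt "-6 35 0 0 0"

```text
time: 12.73
position: [0.5887, 0.2153, 0.2125]
tcp_rot: [1.0, -0.003, 0.006, -0.002]
contact_force: [0.8, -0.6, 0.4]
gripper_width: 0.003
```

>>> send_rows --pt "-1 3 0 0 0" --pt "-2 6 0 0 0" --pt "-3 9 0 0 0" --pt "-4 12 0 0 0" --pt "-5 15 0 0 0" --pt "-6 18 0 0 0" --pt "-6 18 0 0 0" --pt "-6 18 0 0 0"

```text
time: 13.4
position: [0.5268, 0.3973, 0.2112]
tcp_rot: [1.0, -0.001, 0.005, -0.001]
contact_force: [0.5, -0.1, 0.4]
gripper_width: 0.006
```

```bash
python3 - <<'E'
from h import *
im={}
for n in("top","scene"):
    im[n]=read_camera(n)[:,:,::-1].copy(); cv2.imwrite(f"pics/{n}6.png",im[n])
print(manip.state()['position'],manip.state()['contact_force'],manip.state()['time'])
rows=[]
for n,bs in(("top",[(440,225,80),(365,150,55),(240,160,55)]),("scene",[(135,205,80),(230,265,60),(345,230,60)])):
    for src in(cv2.imread(f"pics/{n}0.png"),im[n]):
        rows.append(np.hstack([cv2.resize(src[y:y+s,x:x+s],(149,149),interpolation=cv2.INTER_CUBIC) for x,y,s in bs]))
cv2.imwrite("pics/cmp6.png",np.hstack([np.vstack(rows)]))
E
```

```text
[0.52892939 0.39383022 0.21183984] [ 0.12681038  0.2348041  -0.42836086] 13.5
```

View pics/cmp6.png

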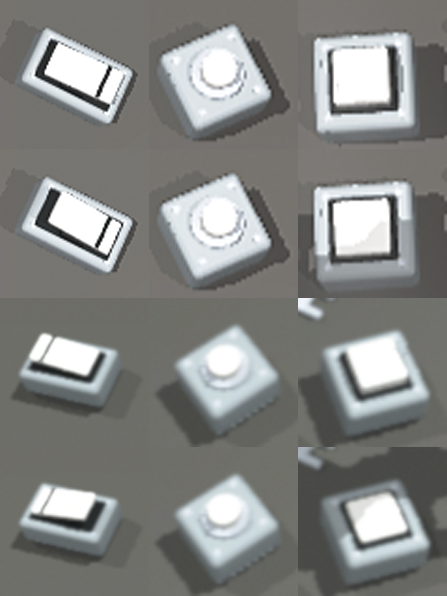

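View pics/top6.png

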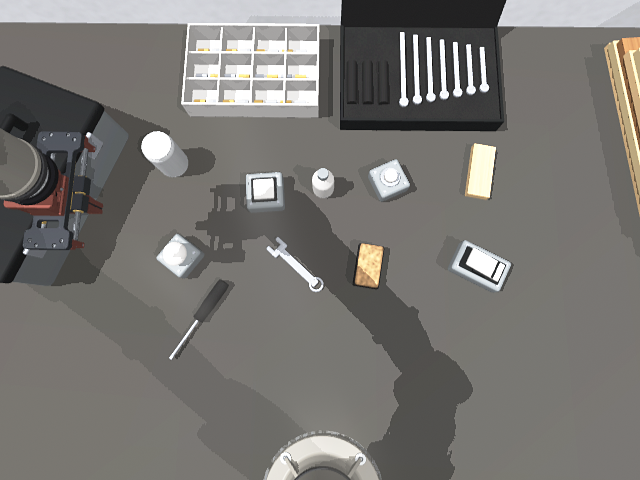

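```bash
python3 -c "
from station import manip
print(manip.close_job())"
```

```text
the job is handed in; nothing more can be done
None
```

I pressed all three controls with the closed fingers, from above and in the order asked, and handed the job in at about 13.5 s. The hand-in gave no verdict.

- **Rocker:** tipped to its stop, with about 17 N there. Its off end moved about as far in the scene image as full travel predicts.
- **Square key:** pushed home to a hard stop at 55 mm with 20 N. It still sits lowered in the last pictures.
- **Round start button:** pressed to a hard stop at 56 mm with 19 N. It looks the same as at the start, so it came back up.

In the last before-and-after pictures, the three boxes I pressed show no shift. The mushroom stop and the things lying around also look unmoved, by eye only. The gripper was clear of everything, reading under 0.5 N.

**Disagreement:** the wrist camera and the fixed cameras differed by up to 6 mm on where to press. I used in-between or wrist-corrected points, within what each control allows.

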